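# Close the carved box and show its rosette to the inspection camera

### The job

Fit the dark lid fully home on the carved wooden box where it stands on the bench board, and let go of the lid. Then pick up the closed box and hold it up to the inspection camera: the rosette at lens height, 12 cm straight in front of the lens and facing it squarely, the box level and still with its lid on. Finish while holding it there; do not touch the camera or push the wax tin, tape roll, mallet or gouge about.

Things in the scene. Friction and masses are not known exactly. Their poses are not given: they have to be found in the camera images.
- board: pale wooden bench board, fixed, 240 x 180 mm, 16 mm thick, with a 22 mm wide fence standing 22 mm above it along its far (+x) edge; origin at the centre of its underside, z up. The box stands on its top.
- box: open-topped brown wooden box, 92 (x) x 56 (y) x 46 (z) mm, walls and floor 5 mm, 0.18-0.31 kg; origin at the centre of its underside, z up. Its -x face (a short end) carries the rosette and has a pale rim, seen from above; it starts on the robot's side. With lid on: 72 mm high to the top of the lid's grip. Grip it across its 56 mm width (along y), e.g. with the pads 34 mm above its underside.
- rosette (a point): centre of the round carved rosette (33 mm, dark with pale petals and a brass centre) on the box's -x face, 46 mm from the box's axis, 23 mm above its underside; axes as the box's: its -x axis points straight out of the rosette
- lid: dark walnut lid, right way up on the cork mat, about 0.08 kg; origin at the centre of its underside, z up. Upwards: plug 78 (x) x 42 (y) x 7 mm (its lower 3 mm 74 x 38), plate 90 x 54 x 8 mm, pale bar grip 34 (x) x 14 (y) x 18 mm to pinch along y; 33 mm in all. The plug has 2 mm to spare each side in the box; either way round fits. Fully home: origin 39 mm above the box's.
- lens (a point): centre of the inspection camera's front glass (30 mm, in a black 42 mm barrel on a white 70 x 50 x 50 mm head; steel column behind, 314 mm high); the camera looks level along this point's -x axis, z up. The head's height differs from run to run (150 to 210 mm) and stays put.
- focus (a point): the point 120 mm straight in front of the lens where the rosette's centre is to be held; axes as the lens's: the camera looks along -x, so the rosette must face along this point's +x, towards the lens: the box's -x axis then points along this point's +x axis
- camera: the inspection camera's fixed stand with the head it carries: dark 110 x 120 mm foot 14 mm thick, steel column; origin on the table under the middle of the white head, z up, the lens on the -x side
- wax_tin: bystander: low round yellow-brown tin with a pale top, 52 mm across, 22 mm high, standing on the cork mat; origin at the centre of its underside
- tape_roll: bystander: roll of tape lying flat, 96 mm across, 45 mm high; origin at the centre of its underside
- mallet: bystander: carver's round wooden mallet standing on its head, 84 mm across, 195 mm high; origin at the centre of its underside
- gouge: bystander: carving gouge lying flat, 210 mm long along its x, 28 mm thick; origin under its middle
Things that resemble listed ones, but are neither listed nor needed, are in the scene too. What is shaped like the box but blue or turquoise is not meant.

How it is judged:
By the outcome, as a careful person would: the job done as asked, in the order asked, and still so for the second after the job is handed in, while the arm keeps its last pose, push and grip.
It also fails if it takes over 51 s, if anything falls off the work surface, if the arm or the gripper's body presses on something with over 40 N, if the wrist force passes 120 N, or if a joint passes its speed limit or range.

### The arm

A 6-joint arm with a two-finger parallel gripper is mounted at the origin on the work surface. World frame = base frame: x ahead of the robot, y to its left, z up, the work surface at z = 0. Lengths are in mm, angles in rad, forces in N, time in s.
With the tool pointing down it reaches from about 400 to 925 mm from the base axis. Payload 3.4 kg.
Tool frame: the origin (TCP) lies at the very end of the fingers, on their centre line; the grasp point (between the pads) lies 19 mm behind it; x points along the fingers, z is the direction in which the jaws open and shut, and the axes are right-handed (so a half turn about x gives the same grasp; the last joint's range is limited). The gripper opens to 85 mm and grips with 20 to 120 N. Pads are 22 mm wide; open, the fingers measure 114 mm over their backs; the gripper's body (76 mm by 85 mm) begins 54 mm behind the grasp point. The pads swing forward as they close: fully open they stand 13 mm farther back than shut.
Start: joints at [1.058, 0.307, 1.506, -0, 1.328, -0.073], TCP at [244.314, 520.521, 231.305] pointing down, gripper open.
Joint ranges: [-3.12, 3.12], [-1.05, 2.28], [0.14, 2.33], [-1.42, 4.57], [0.1, 2.73], [-2.68, 2.68]. Speed limits (rad/s): [2.57, 2.57, 3.14, 3.14, 3.14, 3.14].

### API

Orientations are given as a rotation vector (axis times angle).
In Python, from rig import robot gives the robot as it stands.
- The arm moves only by the tool jog_arm, never from a script. Its argument "motion" is a list of rows, each a list of 7 numbers: the turn, a rotation vector about the world's x, y, z as a fraction of full scale, then the shift along the world's x, y, z as a fraction of full scale, then the closure, from -1 (fully open) to 1 (shut), so that 0 is half open. In form: [[ax, ay, az, dx, dy, dz, grip], ...]. A call has 1 to 12 rows; each row shifts and turns the commanded pose from where the row before left it; what a row does not reach is not made up. Full scale, the value 1, is 20 cm for a shift and 90 degrees for a turn. A row lasts 1/12 s, in which the tool goes at most 41.7 mm and 7.16 degrees, less where a joint would pass 70% of its speed; a pose out of reach is approached as far as the arm can. A call with a number of a shift or a turn outside -1 to 1 is refused whole. A call with a gripper value outside its range is refused whole. The fingers move at their own pace and stop on an object; "squeeze" is the grip in N (left out, the last holds). Time passes only in rows, so rows that do not move let the fingers close. It gives the time, the measured TCP pose, the force and the opening at its end, in the units of the state.
- robot.get_state(): the state, without advancing time (a new reading comes with each control period).
- robot.capture(name): name is "scene" or "top" or "wrist"; returns the picture (480x640x3 uint8, blue, green, red); there is no depth.
- robot.get_calibration(name): a dict with "vertical_fov" (degrees; the focal length in pixels is half the picture's height over the tangent of half this angle, whatever the lens; pixels are square), "cx", "cy" (the principal point, pixels), "world_from_camera" (4x4, takes a point from camera to world coordinates); the wrist camera has in their place "tool_from_camera" (4x4, takes a point from camera to tool coordinates, whose origin is the TCP and whose axes are the tool frame's). Camera axes: x right, y up, looking along -z (the intrinsics and any distortion apply to the point x, -y, -z); pixel columns grow to the right and rows downward; lengths in mm; the calibration is good to about 2 mm. A picture is of the moment at which its call begins: read the wrist's pose just before it. get_calibration takes no time and is no camera call.
- robot.finish_job(): hands the job in, once; it reports no verdict.
The state is a dict: "time": time; "joints": joint angles; "joint_vel": joint speeds; "joint_torque": joint torques, N m; "position": TCP position; "tool_rot": TCP orientation; "force": force on the tool from outside, world axes, zero at the start; "ft_torque": the same for the moment, N m; "finger_gap": finger opening in mm.
Only numpy, scipy, OpenCV 4.12 (cv2) and the standard library are available. Lean on these libraries where they do the work, as an engineer would, in place of code of your own. Each camera call takes 0.05 s, during which the arm holds its last target. There are 200 camera calls.

## Working session

There is one attempt and no reset: what is moved stays moved. The work goes in short steps, Python scripts to look and compute and a tool call to move; the robot and the scene stay as the last step left them, time stands still between calls to the robot, and variables do not carry over. Pictures are saved under pics/ and viewed, about 8 in all and at most 12, crops included, and the job is handed in when it is done.

Besides the shell and the picture viewer there is one more tool, called after "Request:" by a JSON object that holds its "fn" and its "kwargs", one argument or row to a line. jog_arm: Moves the arm, as the interface text tells. Its arguments: {"type":"object","properties":{"motion":{"type":"array","items":{"type":"array","items":{"type":"number"}}},"squeeze":{"type":"number"}},"required":["motion"]}

```bash
mkdir -p pics; ls; python3 - <<'E'
from rig import robot
import cv2,numpy as np
np.set_printoptions(precision=4,suppress=True)
s=robot.get_state();print(s)
for n in ["scene","top"]:
    cv2.imwrite(f"pics/{n}0.png",robot.capture(n))
for n in ["scene","top","wrist"]: print(n,robot.get_calibration(n))
E
```

```text
pics
{'time': 0.0, 'joints': array([ 1.0585,  0.3076,  1.5077,  0.    ,  1.3284, -0.0735]), 'joint_vel': array([-0.001 , -0.0012, -0.0004,  0.0006, -0.0001, -0.002 ]), 'joint_torque': array([  0.003 , -45.7555, -25.1919,   0.0002,   0.0133,  -0.    ]), 'position': array([243.9482, 519.9292, 230.3882]), 'tool_rot': array([-0.8812,  1.3872,  0.8797]), 'force': array([ 0.3807,  0.2947, -0.6314]), 'ft_torque': array([ 0.008 ,  0.035 , -0.0762]), 'finger_gap': 85.38371556729678}
scene {'vertical_fov': 57.979334833432375, 'cx': 314.63574467712914, 'cy': 232.3313259474523, 'world_from_camera': array([[ -0.7369,  -0.506 ,   0.4483, 920.2797],
       [  0.6758,  -0.5386,   0.5032, 439.5113],
       [ -0.0132,   0.6737,   0.7388, 756.2423],
       [  0.    ,   0.    ,   0.    ,   1.    ]])}
top {'vertical_fov': 55.75990282120645, 'cx': 317.53817151411386, 'cy': 236.31743511325857, 'world_from_camera': array([[  0.0194,   0.9864,  -0.1633, 404.2704],
       [ -0.9997,   0.0218,   0.0129,  17.1334],
       [  0.0163,   0.163 ,   0.9865, 982.4665],
       [  0.    ,   0.    ,   0.    ,   1.    ]])}
wrist {'vertical_fov': 63.38263047420735, 'cx': 320.3949470099707, 'cy': 240.86057354667983, 'tool_from_camera': array([[  -0.0012,    0.288 ,   -0.9576, -142.1372],
       [  -0.0004,    0.9576,    0.288 ,   73.8936],
       [   1.    ,    0.0008,   -0.001 ,   -0.2415],
       [   0.    ,    0.    ,    0.    ,    1.    ]])}
```

View pics/top0.png

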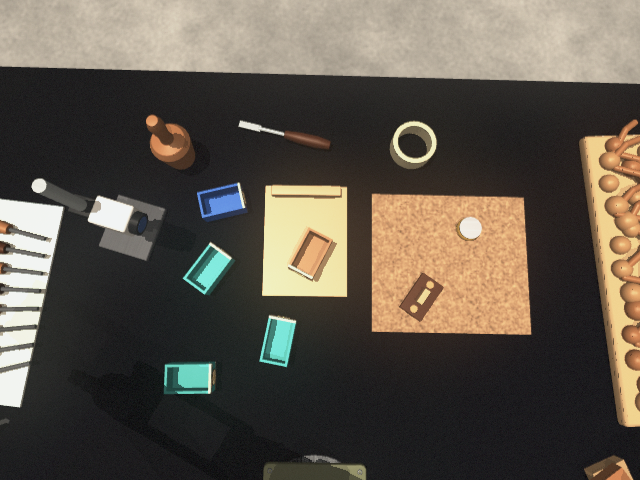

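View pics/scene0.png

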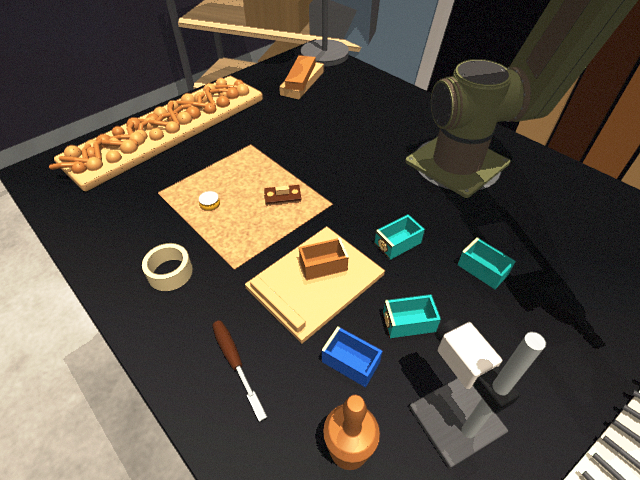

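Top view: box at (311,254) with its pale rim at the lower left, lid at (422,296), tin at (470,228), head at (110,213) with the lens at (140,225). The scene view shows the same things; the head is at (468,350), seen from behind. Next I'll enlarge these four patches and pull contours.

```bash
cat > h.py <<'E'
import cv2,numpy as np
from rig import robot
from scipy.spatial.transform import Rotation as R
np.set_printoptions(precision=2,suppress=True)
def cam(n,st=None):
    c=robot.get_calibration(n)
    if n=="wrist":
        T=np.eye(4);T[:3,:3]=R.from_rotvec(st["tool_rot"]).as_matrix();T[:3,3]=st["position"]
        W=T@c["tool_from_camera"]
    else: W=c["world_from_camera"]
    return W,240/np.tan(np.radians(c["vertical_fov"]/2)),c["cx"],c["cy"]
def ray(C,p):
    W,f,cx,cy=C
    return W[:3,3],W[:3,:3]@np.array([(p[0]-cx)/f,-(p[1]-cy)/f,-1.])
def onz(C,p,z):
    o,d=ray(C,p);return o+d*(z-o[2])/d[2]
def proj(C,X):
    W,f,cx,cy=C;v=W[:3,:3].T@(np.array(X)-W[:3,3]);return np.array([cx-f*v[0]/v[2],cy+f*v[1]/v[2]])
def tri(C1,p1,C2,p2):
    o1,d1=ray(C1,p1);o2,d2=ray(C2,p2)
    t=np.linalg.lstsq(np.c_[d1,-d2],o2-o1,rcond=None)[0]
    a,b=o1+d1*t[0],o2+d2*t[1];return (a+b)/2,np.linalg.norm(a-b)
def crop(im,x,y,w,h,k,g=0.6):
    c=cv2.resize(im[y:y+h,x:x+w],None,fx=k,fy=k,interpolation=cv2.INTER_CUBIC)
    return (255*(c/255.)**g).astype(np.uint8)
E
python3 - <<'E'
from h import *
t=cv2.imread("pics/top0.png");s=cv2.imread("pics/scene0.png")
a=np.hstack([crop(t,80,185,80,60,5),crop(s,420,310,80,60,5)])
b=np.hstack([crop(t,280,220,80,60,5),crop(t,385,260,80,60,5)])
cv2.imwrite("pics/m1.png",np.vstack([a,b]))
for n,im in(("top",t),("scene",s)):
    hsv=cv2.cvtColor(im,cv2.COLOR_BGR2HSV);h,S,v=cv2.split(hsv)
    white=((v>120)&(S<60)).astype(np.uint8)
    cs,_=cv2.findContours(white,0,2)
    for c in cs:
        if cv2.contourArea(c)>400 and cv2.boundingRect(c)[2]<90: print(n,"white",cv2.minAreaRect(c),cv2.approxPolyDP(c,3,True).reshape(-1,2).tolist())
E
```

```text
top white ((12.115377426147461, 385.07696533203125), (27.287639617919922, 41.79970169067383), 7.125016689300537) [[28, 366], [0, 372], [0, 404], [19, 407]]
top white ((15.951995849609375, 356.7359924316406), (15.563035011291504, 35.061546325683594), 79.69515228271484) [[32, 347], [0, 352], [0, 367], [28, 361]]
top white ((17.91539192199707, 337.3230895996094), (15.752411842346191, 37.954627990722656), 82.87498474121094) [[36, 329], [0, 332], [0, 347], [33, 342]]
top white ((281.5, 268.0), (37.0, 52.0), 0.0) [[264, 242], [263, 294], [298, 294], [291, 287], [294, 284], [286, 264]]
top white ((31.5, 263.0), (128.0, 63.0), 90.0) [[0, 199], [1, 220], [47, 237], [44, 241], [18, 233], [0, 233], [0, 240], [11, 247], [45, 254], [43, 258], [15, 252], [0, 254], [0, 261], [8, 266], [44, 272], [0, 274], [0, 282], [5, 286], [42, 290], [0, 294], [2, 306], [40, 308], [2, 312], [0, 326], [37, 324], [63, 207]]
top white ((120.61210632324219, 226.4412841796875), (67.88739013671875, 47.84331130981445), 17.354022979736328) [[97, 196], [88, 221], [106, 228], [100, 245], [145, 259], [151, 242], [111, 230],
[... 668 characters left out ...]
71.21524047851562), 38.65980529785156) [[539, 334], [525, 335], [525, 342], [533, 349], [500, 394], [507, 393], [545, 346]]
scene white ((470.0106506347656, 367.0172119140625), (84.1762466430664, 62.190818786621094), 58.24052047729492) [[470, 322], [445, 333], [438, 348], [458, 377], [448, 385], [466, 419], [480, 399], [472, 386], [474, 380], [502, 360]]
scene white ((164.5, 261.0), (32.57145690917969, 46.48548126220703), 71.56504821777344) [[186, 252], [174, 244], [156, 247], [145, 256], [143, 270], [155, 278], [171, 276], [185, 264]]
scene white ((433.54718017578125, 43.084903717041016), (14.560215950012207, 93.54252624511719), 15.945395469665527) [[453, 0], [438, 1], [415, 82], [424, 89]]
```

View pics/m1.png

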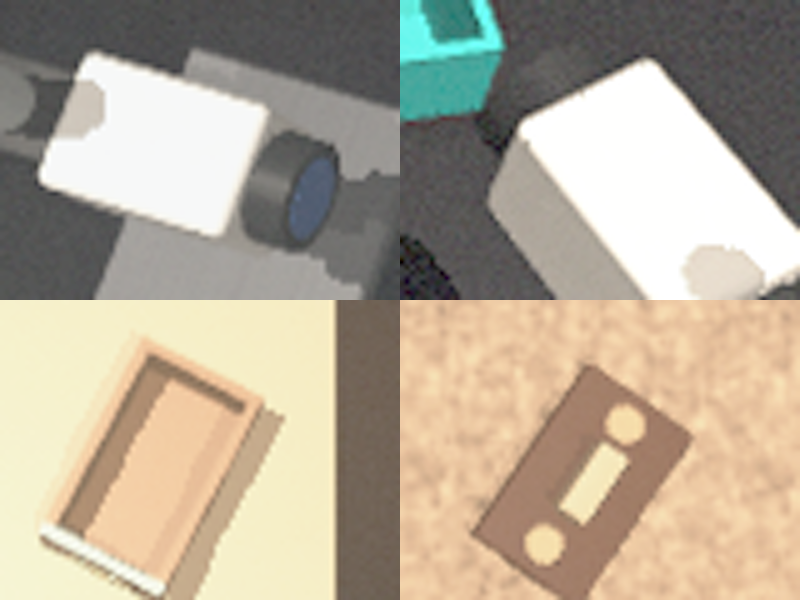

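Patches: head-top corners are clear in both views, the glass is at about (142.4,224.6) in the top view, and the box's rim and the lid's plate outlines are crisp. Next come the world positions.

```bash
python3 - <<'E'
from h import *
T=cam("top");S=cam("scene")
for a,b in(((123.6,232.4),(470,321.6)),((133.6,206),(444,335.6)),((88,221.4),(501,358))): print(tri(T,a,S,b))
zt=np.mean([tri(T,a,S,b)[0][2] for a,b in(((123.6,232.4),(470,321.6)),((133.6,206),(444,335.6)),((88,221.4),(501,358)))])
c=np.array([onz(T,p,zt)[:2] for p in((98,195.4),(133.6,206),(123.6,232.4),(88,221.4))]);print("head",zt,c,np.linalg.norm(np.diff(c,axis=0),axis=1))
u=(c[1]+c[2]-c[0]-c[3]);u/=np.linalg.norm(u);print("look",u,np.degrees(np.arctan2(u[1],u[0])))
L=onz(T,(142.4,224.6),zt-25);print("lens",L,"offset along",(L[:2]-c.mean(0))@u, (L[:2]-c.mean(0))@[-u[1],u[0]])
print("focus",L[:2]+120*u)
for nm,q,z in(("box",((308,227.6),(333,240.4),(312,279),(288.4,266)),62),
  ("lid",((385+187/5,260+65/5),(385+292/5,260+138/5),(385+180/5,260+302/5),(385+72/5,260+235/5)),18)):
    c=np.array([onz(T,p,z)[:2] for p in q]);d=c[0]+c[1]-c[2]-c[3]
    print(nm,c.mean(0),np.degrees(np.arctan2(d[1],d[0])),np.linalg.norm(np.diff(c,axis=0),axis=1))
s=robot.get_state();print(R.from_rotvec(s["tool_rot"]).as_matrix())
for p in((470,228),(414,144),(290,135),(165,150)):print(onz(T,p,20))
E
```

```text
(array([534.11, 345.01, 196.7 ]), np.float64(1.2112165124690961))
(array([581.24, 332.32, 196.85]), np.float64(0.3314595914556699))
(array([552.23, 407.18, 198.3 ]), np.float64(2.5168486000293817))
head 197.28367064548584 [[598.94 396.1 ]
 [581.23 332.  ]
 [533.7  345.31]
 [551.83 408.88]] [66.5  49.35 66.1 ]
look [-0.27 -0.96] -105.67886507502007
lens [552.85 323.31 172.28] offset along 49.171777970502156 -0.2949633317427538
focus [520.42 207.78]
box [521.57  19.01] -26.37158243243435 [57.92 90.13 54.76]
lid [ 438.91 -218.21] -34.835531088294545 [53.5  85.04 52.59]
[[-0.   -0.91  0.42]
 [-0.    0.42  0.91]
 [-1.    0.   -0.  ]]
[ 589.19 -325.78   20.  ]
[ 777.31 -206.83   20.  ]
[791.27  70.41  20.  ]
[749.27 345.02  20.  ]
```

Request:
{"fn": "jog_arm", "kwargs": {
  "motion": [
    [0,0,-0.019,0.05,-0.08,0,-1],
    [0,0,0,0.098,-0.154,0,-1],
    [0,0,0,0.098,-0.154,0,-1],
    [0,0,0,0.098,-0.154,0,-1],
    [0,0,0,0.098,-0.154,0,-1],
    [0,0,0,0.098,-0.154,0,-1],
    [0,0,0,0.098,-0.154,0,-1],
    [0,0,0,0.098,-0.154,0,-1],
    [0,0,0,0.098,-0.154,0,-1],
    [0,0,0,0.098,-0.154,0,-1],
    [0,0,0,0.098,-0.154,0,-1],
    [0,0,0,0.098,-0.154,0,-1]
  ]
}}

```text
time: 1.1
position: [470.2, 164.0, 231.0]
tool_rot: [-0.857, 1.396, 0.858]
force: [0.5, -0.2, 0.1]
finger_gap: 85.4
```

Request:
{"fn": "jog_arm", "kwargs": {
  "motion": [
    [0,0,0,0.053,-0.12,-0.04,-1],
    [0,0,0,0.05,-0.12,-0.05,-1],
    [0,0,0,0.05,-0.12,-0.05,-1],
    [0,0,0,0.05,-0.12,-0.05,-1],
    [0,0,0,0.03,-0.12,-0.05,-1],
    [0,0,0,0.023,-0.12,-0.06,-1],
    [0,0,0,0,0,0,-1],
    [0,0,0,0,0,0,-1],
    [0,0,0,0,0,0,-1]
  ]
}}

```text
time: 1.85
position: [520.8, 22.0, 171.1]
tool_rot: [-0.856, 1.396, 0.858]
force: [0.3, 0.3, 0.2]
finger_gap: 85.3
```

```bash
python3 - <<'E'
from h import *
s=robot.get_state();im=robot.capture("wrist");cv2.imwrite("pics/w1.png",im);np.save("w1.npy",s,allow_pickle=True)
print(s["time"],s["position"],R.from_rotvec(s["tool_rot"]).as_matrix())
E
```

```text
1.85 [520.78  21.99 171.11] [[-0.   -0.89  0.45]
 [ 0.    0.45  0.89]
 [-1.    0.    0.  ]]
```

View pics/w1.png

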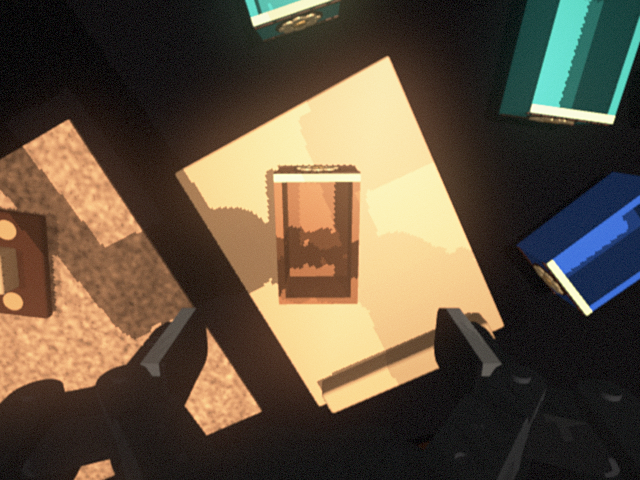

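The box sits square in the wrist view: rim corners near (274,173), (360,173), (357,303) and (279,303), with the pale rim at the top. The fence is at (380,375). I'll measure it and move on to view the lid.

```bash
python3 - <<'E'
from h import *
im=cv2.imread("pics/w1.png");s=np.load("w1.npy",allow_pickle=True).item();C=cam("wrist",s)
cv2.imwrite("pics/w1c.png",crop(im,255,150,130,170,4))
def rep(q,z=62):
    c=np.array([onz(C,p,z)[:2] for p in q]);d=c[2]+c[3]-c[0]-c[1]
    print(c.mean(0),np.degrees(np.arctan2(d[1],d[0])),np.linalg.norm(np.diff(c,axis=0),axis=1))
rep(((274,173.5),(360,173.5),(358,303),(279,303)))
# pale rim: pixels
hsv=cv2.cvtColor(im,cv2.COLOR_BGR2HSV)
m=((hsv[...,1]<70)&(hsv[...,2]>180)).astype(np.uint8);m[:150]=0;m[200:]=0;m[:,:250]=0;m[:,390:]=0
c=max(cv2.findContours(m,0,2)[0],key=cv2.contourArea);print(cv2.boundingRect(c),cv2.minAreaRect(c))
E
```

```text
[521.74  19.54] -26.39392494208416 [55.18 91.12 56.  ]
(274, 174, 87, 8) ((317.0, 177.5), (7.0, 86.0), 90.0)
```

View pics/w1c.png

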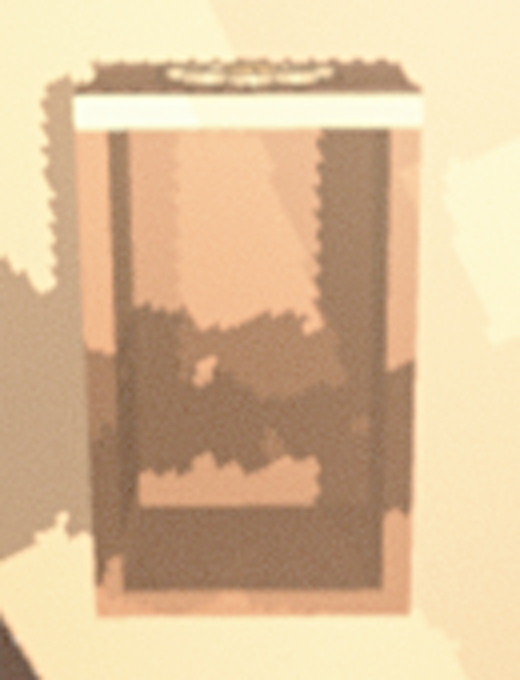

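Request:
{"fn": "jog_arm", "kwargs": {
  "motion": [
    [0,0,-0.047,-0.06,-0.17,-0.02,-1],
    [0,0,-0.046,-0.06,-0.17,-0.03,-1],
    [0,0,0,-0.06,-0.17,-0.03,-1],
    [0,0,0,-0.06,-0.17,-0.03,-1],
    [0,0,0,-0.06,-0.17,-0.03,-1],
    [0,0,0,-0.06,-0.17,-0.03,-1],
    [0,0,0,-0.049,-0.18,-0.055,-1],
    [0,0,0,0,0,0,-1],
    [0,0,0,0,0,0,-1],
    [0,0,0,0,0,0,-1]
  ]
}}

```text
time: 2.73
position: [439.7, -217.5, 126.7]
tool_rot: [-0.745, 1.438, 0.746]
force: [-0.3, 0.0, 0.4]
finger_gap: 85.1
```

```bash
python3 - <<'E'
from h import *
s=robot.get_state();im=robot.capture("wrist");cv2.imwrite("pics/w2.png",im);np.save("w2.npy",s,allow_pickle=True)
print(s["time"],s["position"],R.from_rotvec(s["tool_rot"]).as_matrix())
E
```

```text
2.7333 [ 439.73 -217.47  126.73] [[ 0.   -0.82  0.58]
 [ 0.    0.58  0.82]
 [-1.   -0.    0.  ]]
```

View pics/w2.png

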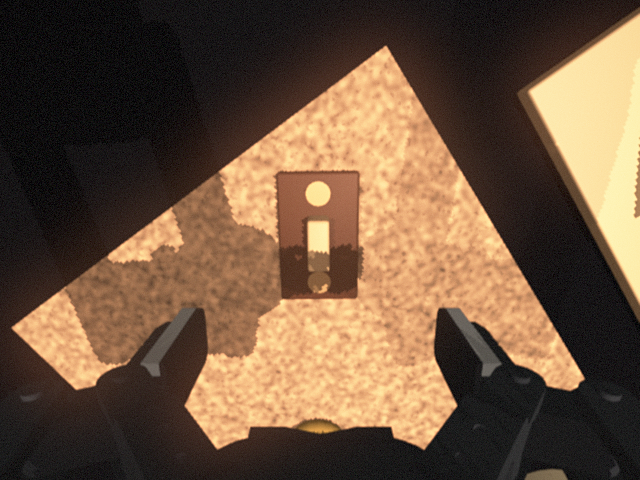

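Lid plate in the wrist view: about (276,172), (359,172), (358,298), (281,298), bar grip at (318,245), tin edge at (318,427). I'll refine its edges from gradient profiles.

```bash
cat >> h.py <<'E'
def edges(im,l,r,t,b,rows,cols,w=9):
    """fit the 4 sides (strongest gradient near guesses l,r,t,b (as top,bottom pairs)); return corners TL,TR,BR,BL"""
    g=cv2.GaussianBlur(im.astype(np.float32).sum(2),(0,0),1.2)
    gx=abs(cv2.Sobel(g,cv2.CV_32F,1,0));gy=abs(cv2.Sobel(g,cv2.CV_32F,0,1))
    def pk(v,c):
        c=int(round(c));s=v[c-w//2:c+w//2+1];i=int(s.argmax());i=min(max(i,1),len(s)-2)
        a,b_,d=s[i-1:i+2];den=a-2*b_+d
        return c-w//2+i+(0.5*(a-d)/den if abs(den)>1e-6 and abs(a-d)<abs(2*den) else 0)
    def rob(x,y):
        k=np.ones(len(x),bool)
        for _ in range(4):
            p=np.polyfit(x[k],y[k],1);e=abs(np.polyval(p,x)-y);k=e<=max(.5,1.5*np.median(e))
        return p
    rr=np.arange(*rows);cc=np.arange(*cols);f=(rr-rows[0])/(rows[1]-rows[0])
    L=rob(rr,np.array([pk(gx[y],l[0]+(l[1]-l[0])*k) for y,k in zip(rr,f)]))
    Rr=rob(rr,np.array([pk(gx[y],r[0]+(r[1]-r[0])*k) for y,k in zip(rr,f)]))
    Tt=rob(cc,np.array([pk(gy[:,x],t) for x in cc]));B=rob(cc,np.array([pk(gy[:,x],b) for x in cc]))
    def X(v,h):
        y=(h[0]*v[1]+h[1])/(1-h[0]*v[0]);return np.array([v[0]*y+v[1],y])
    return np.array([X(L,Tt),X(Rr,Tt),X(Rr,B),X(L,B)])
def quad(C,q,z):
    c=np.array([onz(C,p,z)[:2] for p in q]);d=c[2]+c[3]-c[0]-c[1];e=c[1]+c[2]-c[0]-c[3]
    return c.mean(0),np.degrees(np.arctan2(d[1],d[0])),np.degrees(np.arctan2(e[1],e[0]))-90,np.linalg.norm(np.diff(c,axis=0),axis=1)
E
python3 - <<'E'
from h import *
for n,a in(("w1",((273,279),(361,358),173.5,303.5,(180,298),(285,350))),("w2",((276,281),(359,358),172,298,(176,294),(285,350)))):
    im=cv2.imread(f"pics/{n}.png");s=np.load(n+".npy",allow_pickle=True).item();C=cam("wrist",s)
    q=edges(im,*a);print(n,q.tolist());Z=R.from_rotvec(s["tool_rot"]).as_matrix()[:,2];print("tool yaw-90",np.degrees(np.arctan2(Z[1],Z[0]))-90)
    for z in ((62,) if n=="w1" else (15,17,19,21)): print(z,*quad(C,q,z))
    if n=="w2":
        for p in((318,193),(318,282)):print("disc",onz(C,p,18))
E
```

```text
w1 [[272.8848699315658, 173.5072611583628], [359.9920879687551, 173.00437560972424], [356.9632189378169, 303.3194879847487], [278.5376383690949, 303.5662853263199]]
tool yaw-90 -26.894131672515826
62 [521.58  19.03] -26.503051795499807 -26.675615666982857 [55.88 91.66 55.61]
w2 [[274.0891582362088, 170.88186927004486], [359.62095577487753, 169.6654466242104], [356.97273865805613, 298.09506835914306], [281.0588332170075, 298.8383286041158]]
tool yaw-90 -35.2221073197149
15 [ 438.88 -218.87] -34.419674504226535 -34.56535007075515 [55.31 90.72 54.19]
17 [ 438.41 -218.52] -34.41967450422654 -34.565350070755215 [54.88 90.   53.76]
19 [ 437.94 -218.18] -34.41967450422652 -34.56535007075526 [54.44 89.29 53.33]
21 [ 437.47 -217.83] -34.419674504226535 -34.56535007075519 [54.   88.57 52.91]
disc [ 413.6 -200.9   18. ]
disc [ 464.48 -236.99   18.  ]
```

Request:
{"fn": "jog_arm", "kwargs": {
  "motion": [
    [0,0,0.008,-0.0075,-0.004,-0.05,-1],
    [0,0,0,0,0,-0.1,-1],
    [0,0,0,0,0,-0.12,-1],
    [0,0,0,0,0,-0.12,-1],
    [0,0,0,0,0,-0.1,-1],
    [0,0,0,0,0,-0.041,-1],
    [0,0,0,0,0,0,-1],
    [0,0,0,0,0,0,-1]
  ]
}}

```text
time: 3.45
position: [438.5, -218.2, 20.4]
tool_rot: [-0.757, 1.435, 0.757]
force: [-0.1, -0.5, 0.1]
finger_gap: 85.5
```

Request:
{"fn": "jog_arm", "kwargs": {
  "motion": [
    [0,0,0,0,0,0,1],
    [0,0,0,0,0,0,1],
    [0,0,0,0,0,0,1],
    [0,0,0,0,0,0,1],
    [0,0,0,0,0,0,1],
    [0,0,0,0,0,0,1],
    [0,0,0,0,0,0,1],
    [0,0,0,0,0,0,1],
    [0,0,0,0,0,0,1],
    [0,0,0,0,0,0,1],
    [0,0,0,0,0,0,1],
    [0,0,0,0,0,0,1]
  ],
  "squeeze": 40
}}

```text
time: 4.45
position: [438.1, -219.4, 20.6]
tool_rot: [-0.756, 1.435, 0.754]
force: [-0.7, 0.0, 5.4]
finger_gap: 12.6
```

Request:
{"fn": "jog_arm", "kwargs": {
  "motion": [
    [0,0,0,0,0,0.03,1],
    [0,0,0,0,0,0.07,1],
    [0,0,0,0,0,0.1,1],
    [0,0,0,0,0,0.1,1],
    [0,0,0,0,0,0.1,1],
    [0,0,0,0,0,0.1,1],
    [0,0,0,0,0,0.1,1],
    [0,0,0,0,0,0.05,1],
    [0,0,0,0,0,0,1],
    [0,0,0,0,0,0,1]
  ]
}}

```text
time: 5.28
position: [437.8, -219.1, 150.5]
tool_rot: [-0.756, 1.435, 0.754]
force: [-0.5, -0.6, -0.8]
finger_gap: 12.6
```

Request:
{"fn": "jog_arm", "kwargs": {
  "motion": [
    [0,0,0.022,0.02,0.06,0,1],
    [0,0,0.022,0.04,0.12,0,1],
    [0,0,0.022,0.05,0.14,0,1],
    [0,0,0.022,0.05,0.14,0,1],
    [0,0,0,0.05,0.14,0,1],
    [0,0,0,0.05,0.14,0,1],
    [0,0,0,0.05,0.14,0,1],
    [0,0,0,0.05,0.14,0,1],
    [0,0,0,0.04,0.11,0,1],
    [0,0,0,0.015,0.06,0,1],
    [0,0,0,0,0,0,1],
    [0,0,0,0,0,0,1]
  ]
}}

```text
time: 6.28
position: [519.8, 19.0, 149.0]
tool_rot: [-0.862, 1.396, 0.863]
force: [0.1, -0.6, 0.0]
finger_gap: 13.0
```

```bash
python3 - <<'E'
from h import *
s=robot.get_state();im=robot.capture("wrist");cv2.imwrite("pics/w3.png",im);np.save("w3.npy",s,allow_pickle=True)
print(s["time"],s["position"],R.from_rotvec(s["tool_rot"]).as_matrix(),s["finger_gap"],s["force"])
E
```

```text
6.2833 [519.79  18.97 149.  ] [[-0.   -0.9   0.45]
 [-0.    0.45  0.9 ]
 [-1.    0.   -0.  ]] 13.022005670014595 [ 0.11 -0.63  0.05]
```

View pics/w3.png

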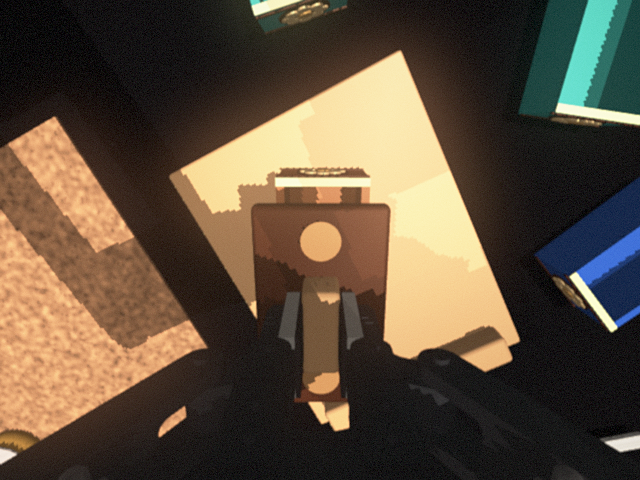

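The lid is held square: its near plate edge runs from (253,205) to (389,205), and the box's pale rim shows behind it from (276,178) to (370,178). I'll compare the two edges.

```bash
python3 - <<'E'
from h import *
im=cv2.imread("pics/w3.png");s=np.load("w3.npy",allow_pickle=True).item();C=cam("wrist",s)
q=edges(im,(252.5,258),(389.5,385),204.5,178,(212,330),(265,375));print("lid",q[:2])  # bottom unused
hsv=cv2.cvtColor(im,cv2.COLOR_BGR2HSV)
m=((hsv[...,1]<90)&(hsv[...,2]>180)).astype(np.uint8);m[:172]=0;m[190:]=0;m[:,:268]=0;m[:,378:]=0
ys,xs=np.nonzero(m);print("rim",xs.min(),xs.max(),ys.min(),ys.max())
Rm=R.from_rotvec(s["tool_rot"]).as_matrix();y,z=Rm[:2,1],Rm[:2,2]
print("toolyaw-90",np.degrees(np.arctan2(z[1],z[0]))-90)
def info(nm,a,b,h,half):
    A=onz(C,a,h)[:2];B=onz(C,b,h)[:2];e=B-A;ang=np.degrees(np.arctan2(e[1],e[0]))-90
    ax=np.array([np.cos(np.radians(ang)),np.sin(np.radians(ang))])
    c=(A+B)/2+ax*half;d=c-s["position"][:2];print(nm,"w",np.linalg.norm(e),"ang",ang,"centre",c,"tool y,z off",d@y,d@z)
for h in(145.5,146.5,147.5):info("lid",q[0],q[1],h,45)
info("rim",(273,173.5),(360,173.2),62,46) if 0 else None
r=edges(im,(275,275),(370.5,370.5),177.5,186,(179,186),(285,360));print(r);info("rim",r[0],r[1],62,46)
E
```

```text
lid [[249.62 202.41]
 [390.52 202.8 ]]
rim 268 377 172 189
toolyaw-90 -26.484306474726573
lid w 53.576105203377075 ang -26.661543232264194 centre [519.39  18.77] tool y,z off 0.26535020562945455 -0.3641547984307639
lid w 53.208623312924296 ang -26.661543232264258 centre [519.22  18.85] tool y,z off 0.4595867606987758 -0.36259883873729915
lid w 52.84114142247145 ang -26.661543232264222 centre [519.04  18.94] tool y,z off 0.6538233157679252 -0.3610428790436693
[[274.39 177.  ]
 [370.63 177.21]
 [369.87 186.39]
 [274.73 186.26]]
rim w 56.47757881790702 ang -26.629481726389223 centre [521.82  19.05] tool y,z off -1.7812561447338824 0.9682332502415117
```

Request:
{"fn": "jog_arm", "kwargs": {
  "motion": [
    [0,0,0,0.012,0.001,0,1],
    [0,0,0,0,0,-0.05,1],
    [0,0,0,0,0,-0.1,1],
    [0,0,0,0,0,-0.1,1],
    [0,0,0,0,0,-0.05,1],
    [0,0,0,0,0,-0.02,1],
    [0,0,0,0,0,0,1],
    [0,0,0,0,0,0,1],
    [0,0,0,0,0,-0.01,1],
    [0,0,0,0,0,-0.01,1],
    [0,0,0,0,0,0,1]
  ]
}}

```text
time: 7.25
position: [523.5, 19.1, 82.5]
tool_rot: [-0.861, 1.393, 0.861]
force: [0.1, 0.4, -1.2]
finger_gap: 12.8
```

Request:
{"fn": "jog_arm", "kwargs": {
  "motion": [
    [0,0,0,0,0,-0.01,1],
    [0,0,0,0,0,-0.01,1],
    [0,0,0,0,0,-0.005,1],
    [0,0,0,0,0,0,1]
  ]
}}

```text
time: 7.58
position: [523.0, 19.2, 76.9]
tool_rot: [-0.861, 1.394, 0.861]
force: [0.5, 0.1, -1.6]
finger_gap: 13.3
```

Request:
{"fn": "jog_arm", "kwargs": {
  "motion": [
    [0,0,0,0,0,-0.008,1],
    [0,0,0,0,0,-0.008,1],
    [0,0,0,0,0,-0.005,1],
    [0,0,0,0,0,0,1]
  ]
}}

```text
time: 7.92
position: [523.2, 19.1, 72.7]
tool_rot: [-0.861, 1.394, 0.861]
force: [-0.2, 0.1, -0.5]
finger_gap: 13.1
```

Request:
{"fn": "jog_arm", "kwargs": {
  "motion": [
    [0,0,0,0,0,-0.004,1],
    [0,0,0,0,0,-0.004,1],
    [0,0,0,0,0,0,1]
  ]
}}

```text
time: 8.17
position: [523.3, 19.1, 72.6]
tool_rot: [-0.861, 1.393, 0.861]
force: [-2.8, -0.2, 10.8]
finger_gap: 12.9
```

Contact came at TCP z of 72.6, right at the predicted home height. I'll release and raise to look.

Request:
{"fn": "jog_arm", "kwargs": {
  "motion": [
    [0,0,0,0,0,0.006,0.5],
    [0,0,0,0,0,0,-1],
    [0,0,0,0,0,0,-1],
    [0,0,0,0,0,0,-1],
    [0,0,0,0,0,0,-1],
    [0,0,0,0,0,0,-1],
    [0,0,0,0,0,0.05,-1],
    [0,0,0,0,0,0.12,-1],
    [0,0,0,0,0,0.14,-1],
    [0,0,0,0,0,0.15,-1],
    [0,0,0,0,0,0.1,-1],
    [0,0,0,0,0,0,-1]
  ]
}}

```text
time: 9.17
position: [526.6, 19.0, 190.0]
tool_rot: [-0.865, 1.385, 0.855]
force: [1.7, -0.2, 0.7]
finger_gap: 85.7
```

```bash
python3 - <<'E'
from h import *
s=robot.get_state();im=robot.capture("wrist");cv2.imwrite("pics/w4.png",im);np.save("w4.npy",s,allow_pickle=True)
print(s["time"],s["position"],s["finger_gap"])
cv2.imwrite("pics/scene4.png",robot.capture("scene"))
sc=cv2.imread("pics/scene4.png")
cv2.imwrite("pics/m4.png",np.hstack([crop(im,220,130,200,200,2),crop(sc,280,215,100,100,4)]))
E
```

```text
9.1667 [526.62  19.02 189.97] 85.65393108160117
```

View pics/m4.png

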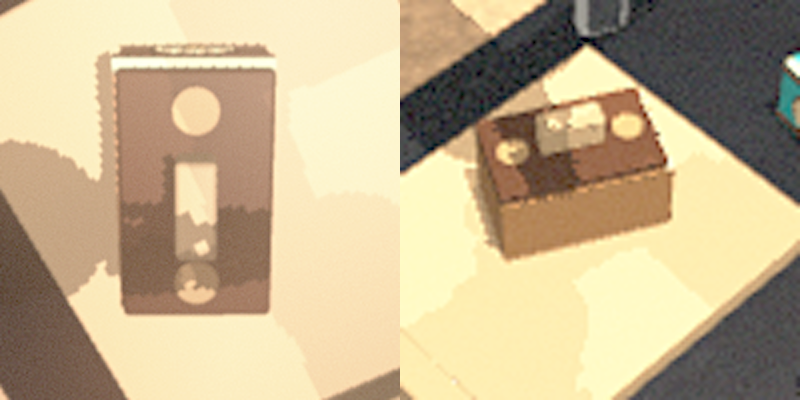

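The lid sits flat on the box in both crops, with a sliver of pale rim showing at the near end as expected. I'll re-measure the closed box.

```bash
python3 - <<'E'
from h import *
im=cv2.imread("pics/w4.png");s=np.load("w4.npy",allow_pickle=True).item();C=cam("wrist",s)
q=edges(im,(278,282),(357.5,355),165,287,(172,280),(290,348));print(q)
print("lid@70",*quad(C,q,70))
r=edges(im,(276,276),(358,358),158.5,164,(159,164),(285,350));A=onz(C,r[0],62);B=onz(C,r[1],62)
e=(B-A)[:2];a=np.arctan2(e[1],e[0])-np.pi/2;print("rim",r[:2],np.linalg.norm(e),np.degrees(a),(A+B)[:2]/2+46*np.array([np.cos(a),np.sin(a)]))
s=robot.get_state();print(s["position"],s["tool_rot"],R.from_rotvec(s["tool_rot"]).as_matrix())
E
```

```text
[[276.95 163.31]
 [357.8  163.09]
 [354.2  286.81]
 [280.12 287.27]]
lid@70 [522.97  18.98] -26.83139215034498 -26.4123151407236 [53.61 89.21 54.17]
rim [[275.   158.45]
 [357.71 158.37]] 56.311566753272395 -26.57078634757013 [521.83  18.99]
[523.83  19.12 185.9 ] [-0.86  1.39  0.86] [[ 0.   -0.89  0.45]
 [-0.    0.45  0.89]
 [-1.   -0.    0.  ]]
```

Request:
{"fn": "jog_arm", "kwargs": {
  "motion": [
    [0,0,0,-0.01,0,-0.06,-1],
    [0,0,0,0,0,-0.1,-1],
    [0,0,0,0,0,-0.12,-1],
    [0,0,0,0,0,-0.12,-1],
    [0,0,0,0,0,-0.12,-1],
    [0,0,0,0,0,-0.1,-1],
    [0,0,0,0,0,-0.08,-1],
    [0,0,0,0,0,-0.05,-1],
    [0,0,0,0,0,-0.02,-1],
    [0,0,0,0,0,0,-1],
    [0,0,0,0,0,0,-1],
    [0,0,0,0,0,0,-1]
  ]
}}

```text
time: 10.27
position: [522.0, 19.1, 31.3]
tool_rot: [-0.862, 1.392, 0.86]
force: [0.9, 0.2, -0.1]
finger_gap: 85.6
```

Request:
{"fn": "jog_arm", "kwargs": {
  "motion": [
    [0,0,0,0,0,0,1],
    [0,0,0,0,0,0,1],
    [0,0,0,0,0,0,1],
    [0,0,0,0,0,0,1],
    [0,0,0,0,0,0,1],
    [0,0,0,0,0,0,1],
    [0,0,0,0,0,0,1],
    [0,0,0,0,0,0,1],
    [0,0,0,0,0,0,1],
    [0,0,0,0,0,0,1]
  ],
  "squeeze": 60
}}

```text
time: 11.1
position: [521.9, 19.1, 31.5]
tool_rot: [-0.862, 1.392, 0.86]
force: [-0.7, 0.4, 6.1]
finger_gap: 55.5
```

Request:
{"fn": "jog_arm", "kwargs": {
  "motion": [
    [0,0,0,0,0,0.01,1],
    [0,0,0,0,0,0.03,1],
    [0,0,0,0,0,0.06,1],
    [0,0,0,0,0,0.1,1],
    [0,0,0,0,0,0.1,1],
    [0,0,0,0,0,0.1,1],
    [0,0,0,0,0,0.1,1],
    [0,0,0,0,0,0.1,1],
    [0,0,0,0,0,0.06,1],
    [0,0,0,0,0,0.02,1],
    [0,0,0,0,0,0,1],
    [0,0,0,0,0,0,1]
  ]
}}

```text
time: 12.1
position: [520.5, 19.1, 166.0]
tool_rot: [-0.861, 1.395, 0.862]
force: [-0.6, -0.3, -3.7]
finger_gap: 54.9
```

```bash
python3 - <<'E'
from h import *
s=robot.get_state();im=robot.capture("wrist");cv2.imwrite("pics/w5.png",im);np.save("w5.npy",s,allow_pickle=True)
Rm=R.from_rotvec(s["tool_rot"]).as_matrix()
print(s["time"],s["position"],s["finger_gap"],s["force"],s["joints"],np.degrees(np.arctan2(Rm[1,2],Rm[0,2]))-90,Rm[:,0])
cv2.imwrite("pics/t5.png",robot.capture("top"))
E
```

```text
12.1 [520.49  19.14 166.01] 54.87133672824816 [-0.58 -0.3  -3.69] [-0.04  0.29  1.71 -0.    1.14 -1.15] -26.5787136193986 [-0.  0. -1.]
```

View pics/w5.png

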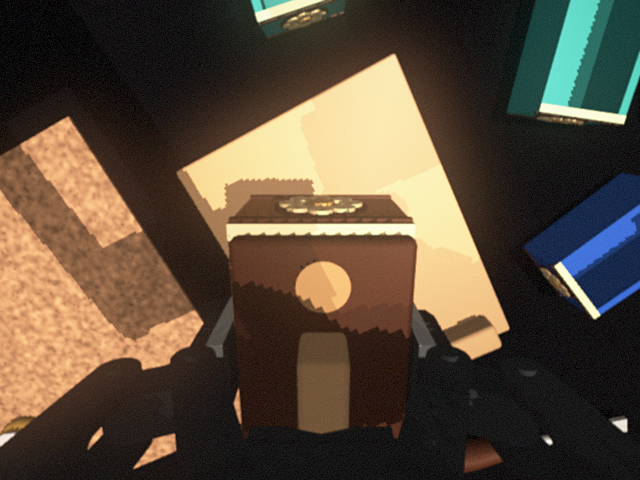

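The box is held level with the lid on: the pale rim is at about row 220 between x=228 and 413, the rosette at (320,205). On the way I'll raise it to a pose from which the wrist camera sees the lens from the front, for a better fix.

Request:
{"fn": "jog_arm", "kwargs": {
  "motion": [
    [0,0,0,-0.02,0.05,0.05,1],
    [0,0,0,-0.03,0.1,0.09,1],
    [0,0,0,-0.03,0.1,0.09,1],
    [0,0,0,-0.03,0.1,0.09,1],
    [0,0,0,-0.03,0.1,0.09,1],
    [0,0,0,-0.03,0.1,0.09,1],
    [0,0,0,-0.03,0.1,0.09,1],
    [0,0,0,-0.018,0.1,0.06,1],
    [0,0,0,0,0.015,0.02,1],
    [0,0,0,0,0,0,1],
    [0,0,0,0,0,0,1],
    [0,0,0,0,0,0,1]
  ]
}}

```text
time: 13.2
position: [476.9, 171.4, 299.4]
tool_rot: [-0.861, 1.396, 0.861]
force: [0.5, 0.5, -3.1]
finger_gap: 55.4
```

```bash
python3 - <<'E'
from h import *
s=robot.get_state();im=robot.capture("wrist");cv2.imwrite("pics/w6.png",im);np.save("w6.npy",s,allow_pickle=True)
print(s["time"],s["position"],s["finger_gap"])
C=cam("wrist",s);print("lens expected at",proj(C,(552.85,323.3,172.3)))
c6=crop(im,400,120,240,240,2.5)
w5=cv2.imread("pics/w5.png");cv2.imwrite("pics/m6.png",np.hstack([c6[:600],cv2.resize(crop(w5,215,180,210,80,1),(200,76))[:1].repeat(600,0)])[:, :600])
t=cv2.imread("pics/top0.png")
# glass: bluish dark pixels
for n,I,bx in(("top",t,(130,210,22,28)),):
    x,y,w,h=bx;p=I[y:y+h,x:x+w].astype(int);m=(p[...,0]>p[...,2]+15)&(p[...,0]>40)
    ys,xs=np.nonzero(m);print(n,m.sum(),xs.mean()+x,ys.mean()+y)
E
```

```text
13.2 [476.86 171.38 299.38] 55.380399983259124
lens expected at [557.45 231.57]
top 94 141.90425531914894 224.2340425531915
```

View pics/m6.png

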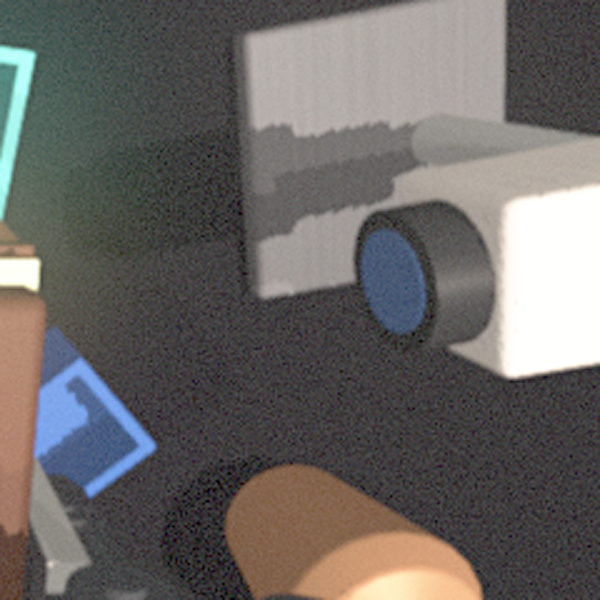

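Wrist view: glass centre at crop (393,281), i.e. pixel (557.2,232.4), within 1 px of the prediction. The head-top front corners are at (602,200) and (604.8,271). Now the final numbers, including the box's offset in the hand.

```bash
python3 - <<'E'
from h import *
im=cv2.imread("pics/w6.png");s6=np.load("w6.npy",allow_pickle=True).item();C6=cam("wrist",s6);T=cam("top")
p=im[200:265,535:575].astype(int);m=((p[...,0]>p[...,2]+15)&(p[...,0]>35)).astype(np.uint8)
c=max(cv2.findContours(m,0,1)[0],key=cv2.contourArea);e=cv2.fitEllipse(c);g=np.array(e[0])+[535,200];print("glass",g,e[1:])
for tp in((141.9,224.2),(142.4,224.6)): print("lens",tri(C6,g,T,tp))
print("front corners",tri(C6,(602,200),T,(123.6,232.4)),tri(C6,(604.8,271),T,(133.6,206)))
a,b=onz(C6,(602,200),197.3),onz(C6,(604.8,271),197.3);d=(b-a)[:2];print("front edge",np.linalg.norm(d),"look",np.degrees(np.arctan2(d[1],d[0]))-180)
# box in hand
for n in("w5","w6"):
    I=cv2.imread(f"pics/{n}.png");s=np.load(n+".npy",allow_pickle=True).item();C=cam("wrist",s)
    P=s["position"];Rm=R.from_rotvec(s["tool_rot"]).as_matrix()
    hsv=cv2.cvtColor(I,cv2.COLOR_BGR2HSV);m=((hsv[...,1]<80)&(hsv[...,2]>190)).astype(np.uint8);m[:215]=0;m[245:]=0;m[:,:222]=0;m[:,420:]=0
    ys,xs=np.nonzero(m);print(n,"rim bbox",xs.min(),xs.max(),ys.min(),ys.max())
    g=cv2.GaussianBlur(I.astype(np.float32).sum(2),(0,0),1);k=[185+int(abs(np.gradient(g[185:232,x]))[25:].argmax())+25 for x in range(245,400,15)];print("edge rows",k)
    q=edges(I,(228,228),(413,413),np.median(k),237,(224,234),(240,400));print(q[:2])
    for dz in(28.6,30.6,32.6):
        A,B=(onz(C,x,P[2]+dz) for x in q[:2]);M=(A+B)/2-P;print(dz,"w",np.linalg.norm(B-A),"y,z off of edge",M@Rm[:,1],M@Rm[:,2],"ang",np.degrees(np.arctan2((B-A)@Rm[:,1],(B-A)@Rm[:,2])))
E
```

```text
glass [557.13 232.06] ((23.832197189331055, 42.23331832885742), 165.2469024658203)
lens (array([553.9 , 324.25, 170.79]), np.float64(1.1160429639174758))
lens (array([552.74, 322.87, 172.98]), np.float64(0.34279172563618393))
front corners (array([534.74, 347.17, 191.84]), np.float64(0.8324587517347412)) (array([581.44, 332.89, 196.06]), np.float64(0.756186534229069))
front edge 49.65552880380083 look -192.78567537014962
w5 rim bbox 227 419 215 239
edge rows [223, 223, 223, 223, 223, 223, 223, 223, 223, 223, 223]
[[225.63 223.3 ]
 [415.47 223.31]]
28.6 w 57.14626447007878 y,z off of edge 45.25324355693145 -0.08311215330486443 ang -0.03607998565976617
30.6 w 56.140244998959254 y,z off of edge 45.757311483110605 -0.08605979078153987 ang -0.036079985659725027
32.6 w 55.13422552783977 y,z off of edge 46.26137940928976 -0.0890074282582153 ang -0.036079985659727434
w6 rim bbox 226 415 224 240
edge rows [223, 223, 223, 223, 223, 215, 223, 223, 223, 223, 223]
[[225.3  223.1 ]
 [415.28 223.16]]
28.6 w 57.19329142124776 y,z off of edge 45.30201265324342 -0.17155081836685757 ang -0.026348324109079193
30.6 w 56.18680387167172 y,z off of edge 45.805042211796376 -0.1729410588642115 ang -0.026348324109015026
32.6 w 55.1803163220957 y,z off of edge 46.308071770349336 -0.17433129936156544 ang -0.02634832410907823
```

```bash
python3 - <<'E'
from h import *
def rep(nm,I,C,guess,z,name=("front","side","back","side")):
    g=cv2.GaussianBlur(I.astype(np.float32).sum(2),(0,0),1)
    n=len(guess)
    for i in range(n-1):
        a,b=np.array(guess[i]),np.array(guess[i+1]);u=(b-a)/np.linalg.norm(b-a);v=np.array([-u[1],u[0]]);pts=[]
        for t in np.linspace(.15,.85,25):
            o=a+(b-a)*t;k=np.arange(-4,4.01,.2);q=(o+np.outer(k,v)).astype(np.float32)
            pr=cv2.remap(g,q[:,:1].copy(),q[:,1:].copy(),cv2.INTER_LINEAR).ravel();gr=abs(np.gradient(pr))
            w=gr**2;pts.append(o+v*(k@w/w.sum()))
        vx,vy,x0,y0=cv2.fitLine(np.array(pts,np.float32),cv2.DIST_HUBER,0,.01,.01).ravel()
        A,B=onz(C,(x0-10*vx,y0-10*vy),z),onz(C,(x0+10*vx,y0+10*vy),z);an=np.degrees(np.arctan2((B-A)[1],(B-A)[0]))%90
        print(nm,i,"look",an-180 if an>45 else an-90,onz(C,(x0,y0),z))
t=cv2.imread("pics/top0.png");w=cv2.imread("pics/w6.png");sc=cv2.imread("pics/scene0.png")
s=np.load("w6.npy",allow_pickle=True).item()
rep("top",t,cam("top"),((98,195.4),(133.6,206),(123.6,232.4),(88,221.4),(98,195.4)),197.3)
rep("w6",w,cam("wrist",s),((636,194.5),(602,200),(604.8,271),(636,266)),197.3)
rep("scene",sc,cam("scene"),((501,358),(470,321.6),(444,335.6),(471,372)),197.3)
E
```

```text
top 0 look -106.48386258953333 [590.24 363.97 197.3 ]
top 1 look -106.05755812966893 [558.85 337.77 197.3 ]
top 2 look -104.49024460851675 [541.93 373.88 197.3 ]
top 3 look -106.54127133611384 [575.51 404.87 197.3 ]
w6 0 look -106.38517654207325 [534.93 353.7  197.3 ]
w6 1 look -104.47969351991745 [555.03 336.81 197.3 ]
w6 2 look -105.95111530534865 [583.65 344.31 197.3 ]
scene 0 look -105.9949862030523 [542.88 373.15 197.3 ]
scene 1 look -105.87093335795603 [557.71 336.86 197.3 ]
scene 2 look -105.76692734394605 [591.39 362.12 197.3 ]
```

Request:
{"fn": "jog_arm", "kwargs": {
  "motion": [
    [0,0,-0.04,0.013,-0.003,0,1],
    [0,0,-0.07,0.013,-0.003,0,1],
    [0,0,-0.075,0.013,-0.003,-0.02,1],
    [0,0,-0.075,0.013,-0.003,-0.03,1],
    [0,0,-0.075,0.013,-0.003,-0.03,1],
    [0,0,-0.075,0.013,-0.003,-0.03,1],
    [0,0,-0.075,0.013,-0.003,-0.03,1],
    [0,0,-0.075,0.013,-0.003,-0.03,1],
    [0,0,-0.075,0.013,-0.003,-0.03,1],
    [0,0,-0.075,0.013,-0.003,-0.03,1],
    [0,0,-0.075,0.012,-0.003,-0.03,1],
    [0,0,-0.05,0.012,-0.003,-0.03,1]
  ]
}}

```text
time: 14.25
position: [508.2, 163.7, 241.1]
tool_rot: [0.166, 1.567, -0.167]
force: [-0.4, -0.4, -3.3]
finger_gap: 54.7
```

Request:
{"fn": "jog_arm", "kwargs": {
  "motion": [
    [0,0,-0.03,0,0,-0.05,1],
    [0,0,-0.016,0,0,-0.08,1],
    [0,0,0,0,0,-0.08,1],
    [0,0,0,0,0,-0.08,1],
    [0,0,0,0,0,-0.06,1],
    [0,0,0,0,0,-0.03,1],
    [0,0,0,0,0,0,1],
    [0,0,0,0,0,0,1],
    [0,0,0,0,0,0,1],
    [0,0,0,0,0,0,1],
    [0,0,0,0,0,0,1]
  ]
}}

```text
time: 15.17
position: [509.0, 165.0, 167.4]
tool_rot: [0.218, 1.558, -0.217]
force: [0.2, -0.6, -2.7]
finger_gap: 55.3
```

```bash
cat > chk.py <<'E'
from h import *
s=robot.get_state();Rm=R.from_rotvec(s["tool_rot"]).as_matrix();a=np.degrees(np.arctan2(Rm[1,2],Rm[0,2]))-90
print(s["time"],s["position"],s["finger_gap"],s["force"],"box heading",a,"tool x",Rm[:,0],"vel",abs(s["joint_vel"]).max())
f=np.array([507.7,163.7,164.9]);print("to go mm",f-s["position"],"deg",-105.85-a)
E
python3 chk.py
```

```text
15.1667 [509.04 165.02 167.39] 55.30692026354922 [ 0.21 -0.63 -2.68] box heading -105.87812148585532 tool x [ 0.  0. -1.] vel 0.0036612825993044998
to go mm [-1.34 -1.32 -2.49] deg 0.028121485855322703
```

Small correction, then a look.

Request:
{"fn": "jog_arm", "kwargs": {
  "motion": [
    [0,0,0,-0.0065,-0.0065,-0.012,1],
    [0,0,0,0,0,0,1],
    [0,0,0,0,0,0,1],
    [0,0,0,0,0,0,1],
    [0,0,0,0,0,0,1],
    [0,0,0,0,0,0,1]
  ]
}}

```text
time: 15.67
position: [507.1, 163.7, 164.1]
tool_rot: [0.217, 1.56, -0.217]
force: [-0.1, 0.1, -2.7]
finger_gap: 55.0
```

```bash
python3 chk.py; python3 - <<'E'
from h import *
s=robot.get_state();w=robot.capture("wrist");t=robot.capture("top");c=robot.capture("scene")
cv2.imwrite("pics/f.png",np.hstack([np.vstack([crop(t,60,170,200,150,2),crop(w,140,130,400,300,1)]),crop(c,320,200,200,300,2)]))
C=cam("wrist",s);P=s["position"];Rm=R.from_rotvec(s["tool_rot"]).as_matrix()
q=edges(w,(228,228),(413,413),223,237,(224,234),(240,400));A,B=(onz(C,x,P[2]+30.6) for x in q[:2]);M=(A+B)/2-P
print(q[:2],"w",np.linalg.norm(B-A),M@Rm[:,1],M@Rm[:,2])
T=cam("top");print("rosette expected in top",proj(T,P+46*Rm[:,1]+[0,0,7.6]),"rim mid",proj(T,P+46*Rm[:,1]+[0,0,30.6]))
E
```

```text
15.6667 [507.15 163.69 164.14] 54.99086820261278 [-0.08  0.13 -2.68] box heading -105.86454793953892 tool x [ 0.  0. -1.] vel 0.0008993956096619445
to go mm [0.55 0.01 0.76] deg 0.014547939538928745Traceback (most recent call last):
  File "<stdin>", line 3, in <module>
    return _nx.concatenate(arrs, 1, dtype=dtype, casting=casting)
           ~~~~~~~~~~~~~~~^^^^^^^^^^^^^^^^^^^^^^^^^^^^^^^^^^^^^^^
ValueError: all the input array dimensions except for the concatenation axis must match exactly, but along dimension 0, the array at index 0 has size 600 and the array at index 1 has size 560
```

```bash
python3 - <<'E'
from h import *
s=robot.get_state();w=robot.capture("wrist");t=robot.capture("top");c=robot.capture("scene")
cv2.imwrite("pics/f.png",np.hstack([np.vstack([crop(t,60,170,200,150,2),crop(w,140,130,400,300,1)]),crop(c,320,180,200,300,2)]))
C=cam("wrist",s);P=s["position"];Rm=R.from_rotvec(s["tool_rot"]).as_matrix()
q=edges(w,(228,228),(413,413),223,237,(224,234),(240,400));A,B=(onz(C,x,P[2]+30.6) for x in q[:2]);M=(A+B)/2-P
print(q[:2],"w",np.linalg.norm(B-A),M@Rm[:,1],M@Rm[:,2])
T=cam("top");print("rim mid expected in top",proj(T,P+46*Rm[:,1]+[0,0,30.6]),s["position"])
E
```

```text
[[225.51 223.16]
 [415.1  223.16]] w 56.029870037520396 45.340772426330915 -0.49375064420813547
rim mid expected in top [202.46 242.24] [507.16 163.64 164.11]
```

View pics/f.png

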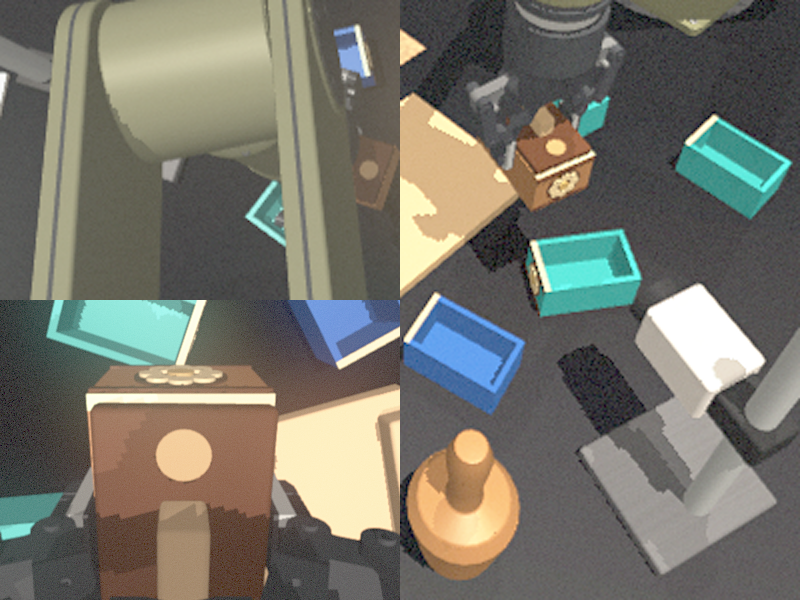

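The rosette is visible at (402.5,272.5) in the scene view, facing the lens, with the lid on and nothing else disturbed. I'll check that against the prediction before handing in.

```bash
python3 - <<'E'
from h import *
s=robot.get_state();P=s["position"];Rm=R.from_rotvec(s["tool_rot"]).as_matrix();S=cam("scene")
ros=P+45.9*Rm[:,1]+[0,0,7.6];print(ros,proj(S,ros),"focus",proj(S,(520.2,208,172.5)))
if np.linalg.norm(proj(S,ros)-[402.5,272.5])<4: print(robot.finish_job())
E
```

```text
[519.69 207.79 171.69] [401.67 271.81] focus [401.63 271.76]
the job is handed in; nothing more can be done
None
```

I fitted the lid on the box, let go of it, then picked up the closed box and handed the job in while holding its rosette in front of the inspection camera, at about 16 s of the 51 s allowed.

- **Lid:** it met resistance at the height predicted for fully home, with 11 N of push. Afterwards it looked flat in two views, and its centre measured about 1 mm from the box's, which is within the 2 mm play.
- **Final pose:** the rosette is at (519.7, 207.8, 171.7), against my target of (520.2, 208.0, 172.5). That is about 1 mm off by the arm's own readings. The heading is within 0.1° of the lens axis I estimated. The tool axis was vertical, the joints were still and the grip opening was 55 mm.
- **Cross-checks:** in the scene picture the rosette was 1.1 px from where I predicted it, with the lid still on.
- **Disagreements:** estimates of the lens position from different pictures differed by 1–2 mm. Single-edge estimates of its heading ranged from -104.5° to -106.5°, and I used -105.85°. The last wrist view put the box 0.5 mm off-centre in the grip, and I left that as it was.
- **Not checked:** the last top view did not show the lens because the arm was in the way. In the final scene picture the mallet and camera looked undisturbed; the tin, tape roll and gouge were not in it.

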